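# Empty the parts scoop and hang it up

## Task

Tip the three ball knobs out of the metal parts scoop into the open kit tray, so that all three lie in the tray. Then hang the empty scoop by the hole in its back plate on the single-peg stand, upright, with the back plate flat against the board and the mouth pointing away from it, and let go. Leave the tape roll, battery pack, screwdriver, drill and spray bottle where they are.

Things in the scene. Friction and masses are not known exactly. Their poses are not given: they have to be found in the camera images.
- scoop: Loose aluminium parts scoop, 250 g, starts standing on the table holding the knobs, mouth roughly to the robot. Origin: centre of its underside, z up, open mouth to its own -x; 80 mm wide (y). Side walls 50 mm high, x = -50 to 35 mm. Back plate 10 mm thick (x = 35 to 45 mm), 80 mm wide, 172 mm high; grip it above its hole (z = 120 to 172 mm) from above, across the 10 mm.
- scoop_hole (a point): Centre of the hang hole through the scoop's back plate, at (40, 0, 104) mm in the scoop's frame. The hole is rectangular, 36 mm wide (y) by 32 mm high (z = 88 to 120 mm).
- scoop_lip (a point): Middle of the scoop's front lip, over which the knobs leave: (-50, 0, 26) mm in the scoop's frame. No front wall; the flat floor slopes down by 9 degrees from here to the back plate, so the knobs stay in while it is carried level.
- knob_a: Black plastic ball knob, 32 mm ball with a short 12 mm wide brass sleeve standing 2 mm out of one side, 30 g. Origin: centre of the ball. Starts in the scoop.
- knob_b: Second ball knob, the same.
- knob_c: Third ball knob, the same.
- kit_tray: Fixed open grey plastic tray, outside 180 mm (its x) by 150 mm (its y) by 45 mm high, walls 4 mm, floor about 4 mm thick. Origin: centre of its underside, z up.
- peg_stand: Fixed stand with one round peg: upright plywood board 50 mm wide, 10 mm thick, 183 mm high, on a steel foot. Origin on the table under the middle of the board's front face (plane x = 0); its -x points out of the board along the peg, roughly to the robot. The scoop hangs with its plate's back against the board, mouth away from the board, its underside about 57 mm above the table.
- peg_root (a point): Where the peg's axis meets the board's front face, 170 mm above the table; axes as the stand's. The peg is steel, 14 mm thick, and rises by 16 degrees towards its free end.
- peg_tip (a point): Free end of the peg: (-67, 0, 189) mm in the stand's frame.
- fork_stand: Fixed, lower stand (board 110 mm wide, 135 mm high) with two thin prongs that carry a spanner laid across them; not the scoop's place. Origin and axes like the peg stand's.
- tape_roll: Bystander: roll of masking tape lying flat, 90 mm across, 25 mm high. Origin: centre of its underside.
- battery: Bystander: black battery pack, 110 x 70 mm, 56 mm high. Origin: centre of its underside.
- screwdriver: Bystander: screwdriver 160 mm long lying on the table near the robot, along its own x. Origin at its underside, mid-length.
- drill: Bystander: cordless drill standing on its battery pack, about 220 mm high and 230 mm long. Origin: centre of its underside.
- spray_bottle: Bystander: white spray bottle, 78 mm thick, 216 mm high. Origin: centre of its underside.
There are look-alikes about, which are no part of the job. What is shaped like the peg_stand but purple is not meant.

How it is judged:
By the outcome, as a careful person would: the job done as asked, in the order asked, and still so for the second after the job is handed in, with the robot touching nothing.
It also fails if it takes over 70 s, if anything falls off the work surface, if the arm or the gripper's body presses on something with over 40 N, if the wrist force passes 120 N, or if a joint passes its speed limit or range.

## Robot

A 6-joint arm with a two-finger parallel gripper is mounted at the origin on the work surface. World frame = base frame: x ahead of the robot, y to its left, z up, the work surface at z = 0. Lengths are in m, angles in degrees, forces in N, time in s.
With the tool pointing down it reaches from about 0.275 to 0.825 m from the base axis. Payload 4.9 kg.
Tool frame: the origin (TCP) lies on the centre line of the jaws, within the pads' length; the fingertips stand 11 mm ahead of it and the grasp point (between the pads) lies 8 mm behind it; z points along the fingers, y is the direction in which the jaws open and shut (so a half turn about z gives the same grasp; the last joint's range is limited). The gripper opens to 85 mm and grips with 20 to 120 N. Pads are 22 mm wide; open, the fingers measure 114 mm over their backs; the gripper's body (76 mm by 85 mm) begins 54 mm behind the grasp point. The pads swing forward as they close: fully open they stand 13 mm farther back than shut.
Start: joints at [-84.58, 18.69, -11.035, 60.275, 0, 82.311], TCP at [0.125, -0.536, 0.242] pointing down, gripper open.
Joint ranges: [-152.03, 152.03], [-55.5, 102.48], [-74.3, 77.21], [-110.64, 120.58], [-84.22, 78.4], [-180, 180]. Speed limits (degrees/s): [147.25, 147.25, 180, 180, 180, 180].

## Interface

Orientations are given as a 3x3 rotation matrix whose columns are the frame's x, y, z axes.
In Python, from cell import readout, optics, manip gives the robot as it stands. The module is installed in compiled form; this text tells all that it offers.
- The arm moves only by the tool play_rows, never from a script. Its argument "commands" is a list of rows, each a list of 3 entries, a list of its own where there are three numbers: the turn, a rotation vector about the tool's x, y, z in rad, then the shift along the tool's x, y, z in cm, then the opening, from -1 (shut) to 1 (fully open). A call has 1 to 10 rows; each row shifts and turns the pose as measured when the row begins, along the tool's axes as they then stand; what a row does not reach is not made up. A row lasts 1/12 s, in which the tool goes at most 41.7 mm and 7.16 degrees, less where a joint would pass 70% of its speed; a pose out of reach is approached as far as the arm can. A call with a gripper value outside its range is refused whole. The fingers move at their own pace and stop on an object; "squeeze" is the grip in N (left out, the last holds). Time passes only in rows, so rows that do not move let the fingers close. It gives the time, the measured TCP pose, the force and the opening at its end, in the units of the state.
- readout.state(): the state, without advancing time (a new reading comes with each control period).
- optics.snapshot(name): name is "side" or "top" or "wrist"; returns the picture (384x512x3 uint8, red, green, blue); there is no depth.
- optics.get_calibration(name): a dict with "K" (3x3 intrinsics, pixels), "R" (3x3) and "t" (3): a world point X has camera coordinates R X + t. Camera axes: x right, y down, z forward; pixel columns grow to the right and rows downward; lengths in m; the calibration is good to about 2 mm. A picture is of the moment at which its call begins: read the wrist's pose just before it. get_calibration takes no time and is no camera call; for the wrist camera it gives the pose at the moment of the call.
- manip.sign_off(): hands the job in, once; it reports no verdict.
The state is a dict: "t": time; "q": joint angles; "joint_velocities": joint speeds; "joint_torque": joint torques, N m; "tcp_pos": TCP position; "orientation": TCP orientation; "contact_force": force on the tool from outside, world axes, zero at the start; "ft_torque": the same for the moment, N m; "gripper_width": finger opening in m.
Only numpy, scipy, OpenCV 4.12 (cv2) and the standard library are available. Lean on these libraries where they do the work, as an engineer would, in place of code of your own. Each camera call takes 0.05 s, during which the arm holds its last target. There are 200 camera calls.

## Working session

There is one attempt and no reset: what is moved stays moved. The work goes in short steps, Python scripts to look and compute and a tool call to move; the robot and the scene stay as the last step left them, time stands still between calls to the robot, and variables do not carry over. Pictures are saved under pics/ and viewed, about 8 in all and at most 12, crops included, and the job is handed in when it is done.

Besides the shell and the picture viewer there is one more tool, called after "Request:" as name(argument=value, ...) on one line, values as JSON. play_rows: Moves the arm, as the interface text tells. Its arguments: {"type":"object","properties":{"commands":{"type":"array","items":{"type":"array"}},"squeeze":{"type":"number"}},"required":["commands"]}

```bash
mkdir -p pics; python3 - <<'E'
from cell import readout, optics
import cv2, numpy as np
s=readout.state();print(s)
for n in("side","top"):
    im=optics.snapshot(n);cv2.imwrite(f"pics/{n}0.png",im[:,:,::-1]);
    c=optics.get_calibration(n);print(n,c["K"].round(1).tolist(),(-c["R"].T@c["t"]).round(3),c["R"].round(3).tolist())
a=cv2.imread("pics/side0.png");b=cv2.imread("pics/top0.png")
E
```

```text
{'t': 0.0, 'q': array([-8.45798905e+01,  1.87313843e+01, -1.10915972e+01,  6.02748626e+01,
       -1.52435586e-04,  8.23099033e+01]), 'joint_velocities': array([-0.12090969, -0.01310625, -0.04503236,  0.02512694,  0.15096975,
       -0.03393642]), 'joint_torque': array([-2.49423021e-03, -4.43391037e+01,  2.62444067e+01,  1.55234418e-02,
       -4.56075586e-04, -6.16870778e-06]), 'tcp_pos': array([ 0.12470127, -0.53510169,  0.24151208]), 'orientation': array([[ 9.73935596e-01,  2.26824664e-01, -1.63954168e-04],
       [ 2.26824611e-01, -9.73934139e-01,  1.69981440e-03],
       [ 2.25879270e-04, -1.69269859e-03, -9.99998542e-01]]), 'contact_force': array([ 0.18063447, -0.43608049,  0.05784369]), 'ft_torque': array([-0.0038141 , -0.03493504, -0.01220792]), 'gripper_width': 0.08558958228042032}
side [[387.4, 0.0, 248.5], [0.0, 387.4, 191.0], [0.0, 0.0, 1.0]] [0.237 1.005 0.855] [[-0.978, -0.206, 0.016], [-0.13, 0.551, -0.824], [0.161, -0.808, -0.566]]
top [[380.6, 0.0, 259.7], [0.0, 380.6, 188.2], [0.0, 0.0, 1.0]] [ 0.341 -0.025  1.693] [[0.023, -1.0, -0.01], [-0.998, -0.023, -0.053], [0.052, 0.011, -0.999]]
```

```bash
python3 - <<'E'
import cv2
a=cv2.imread("pics/top0.png");cv2.imwrite("pics/top0b.png",cv2.resize(a,(800,600),interpolation=cv2.INTER_CUBIC))
a=cv2.imread("pics/side0.png");cv2.imwrite("pics/side0b.png",cv2.resize(a,(800,600),interpolation=cv2.INTER_CUBIC))
E
```

```text
(no output)
```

View pics/top0b.png

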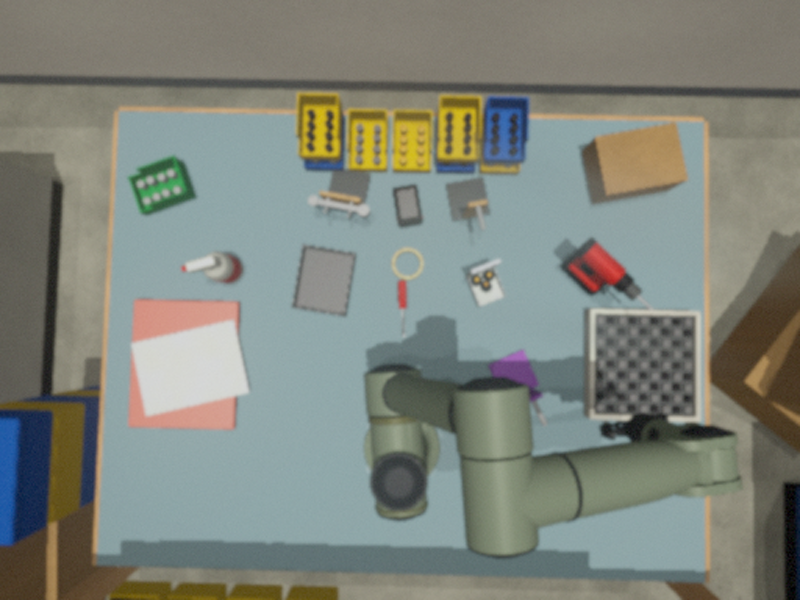

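View pics/side0b.png

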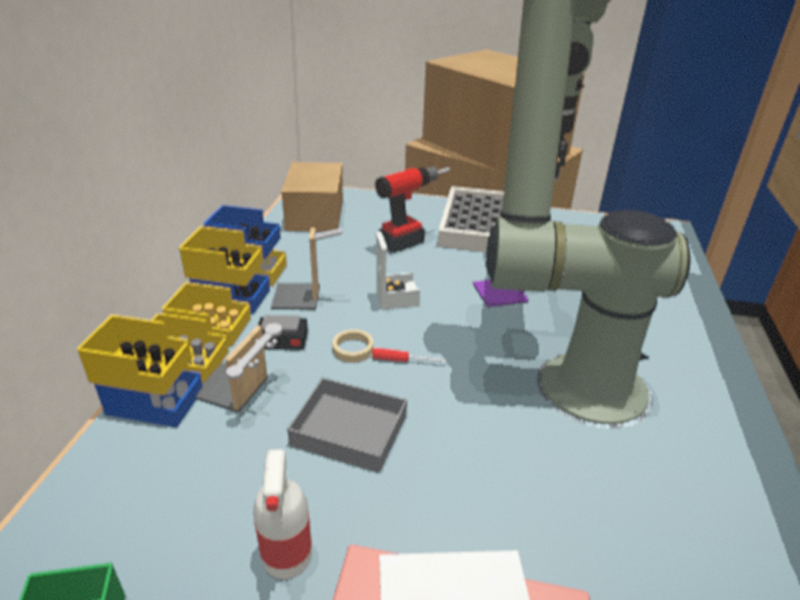

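The top view shows the scoop at about (485,282), the peg stand at (470,205), the tray at (325,280) and the purple decoy at (517,370), all in 800-px coordinates. The side view agrees. I'll take one zoomed composite next to get pixel positions for the edges.

```bash
python3 - <<'E'
import cv2,numpy as np
a=cv2.imread("pics/top0.png")[108:204,275:339];b=cv2.imread("pics/side0.png")[138:203,170:272]
A=cv2.resize(a,None,fx=6,fy=6,interpolation=cv2.INTER_CUBIC);B=cv2.resize(b,None,fx=4,fy=4,interpolation=cv2.INTER_CUBIC)
c=np.zeros((576,800,3),np.uint8);c[:,:384]=A;c[:B.shape[0],388:388+B.shape[1]]=B
# tray from top
t=cv2.imread("pics/top0.png")[150:210,180:234];T=cv2.resize(t,None,fx=5,fy=5,interpolation=cv2.INTER_CUBIC);c[270:570,390:660]=T
cv2.imwrite("pics/z1.png",c)
E
```

```text
(no output)
```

View pics/z1.png

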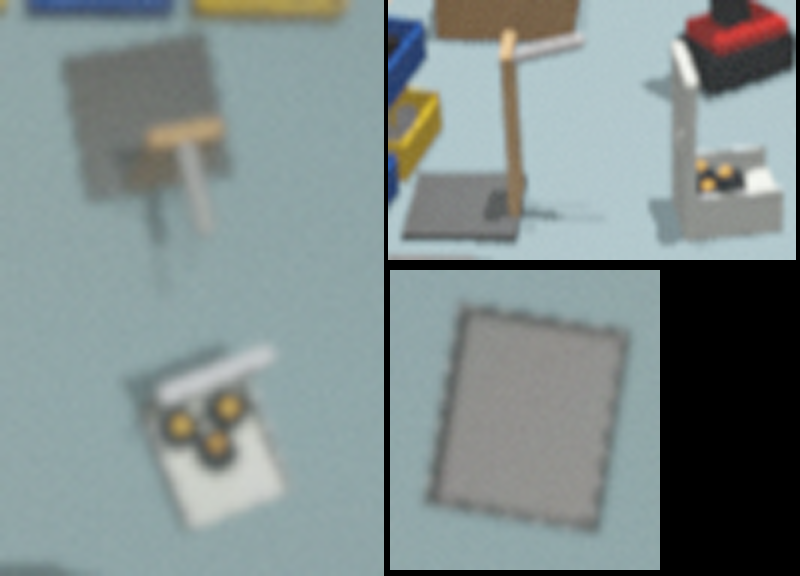

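The zoom shows the plate's top strip from (162,395) to (272,352), the lip from (190,527) to (284,490), and the peg tip at (207,228). The board top is centred at (186,133), and the tray rim corners are clear too.

```bash
cat > h.py <<'E'
import numpy as np, cv2
from cell import readout, optics
def ray(c,px,z):
    d=c["R"].T@np.linalg.inv(c["K"])@np.array([px[0],px[1],1.]); o=-c["R"].T@c["t"]
    return o+d*(z-o[2])/d[2]
def proj(c,X):
    p=c["K"]@(c["R"]@np.asarray(X)+c["t"]); return p[:2]/p[2]
E
python3 - <<'E'
from h import *
c=optics.get_calibration("top")
T=lambda x,y:(x/6+275-.4,y/6+108-.4)
P=lambda n,x,y,z:print(n,ray(c,T(x,y),z).round(4))
P("plateL",162,395,.172);P("plateR",272,352,.172)
P("lipL",190,527,.03);P("lipR",284,490,.03)
P("pegtip",207,228,.189);P("pegroot",188,147,.176)
P("boardL",148,138,.183);P("boardR",223,127,.183)
for x,y in((462,305),(630,330),(598,528),(430,503)):print(ray(c,((x-390)/5+180-.4,(y-270)/5+150-.4),.045).round(4))
s=optics.get_calibration("side")
for n,X in (("plateTop mid",ray(c,T(217,373),.172)),("pegtip",ray(c,T(207,228),.189))):
    p=proj(s,X);print(n,"side zoom px",((p-[170,138]+.4)*4+[388,0]).round(1))
E
```

```text
plateL [ 0.4836 -0.1737  0.172 ]
plateR [ 0.514  -0.2466  0.172 ]
lipL [ 0.401  -0.2097  0.03  ]
lipR [ 0.4295 -0.2775  0.03  ]
pegtip [ 0.5936 -0.1999  0.189 ]
pegroot [ 0.6502 -0.1878  0.176 ]
boardL [ 0.6542 -0.1603  0.183 ]
boardR [ 0.6627 -0.2101  0.183 ]
[0.5587 0.2838 0.045 ]
[0.54   0.1366 0.045 ]
[0.3671 0.1595 0.045 ]
[0.3854 0.3061 0.045 ]
plateTop mid side zoom px [686.  59.]
pegtip side zoom px [582.2  36.1]
```

Both views agree within about 2 mm. The scoop is at yaw ~22°, with its plate top at (0.499,-0.210). The stand is at yaw ~11°, with its board face at (0.656,-0.186), and the tray centre is (0.463,0.2215). Next I rise and turn.

Request:
play_rows(commands=[[[0,0,-0.124],[0,0,-1],1],[[0,0,-0.124],[0,0,-1],1],[[0,0,-0.124],[0,0,-1],1],[[0,0,-0.124],[0,0,-1],1],[[0,0,-0.124],[0,0,-1],1],[[0,0,-0.124],[0,0,-1],1],[[0,0,-0.124],[0,0,-1],1],[[0,0,-0.124],[0,0,-1],1],[[0,0,-0.124],[0,0,0],1],[[0,0,-0.124],[0,0,0],1]], squeeze=100)

```text
t: 0.93
tcp_pos: [0.1244, -0.5317, 0.3197]
orientation: [[0.087, 0.996, -0.001], [0.996, -0.087, 0.014], [0.014, -0.003, -1.0]]
contact_force: [-0.3, 0.2, -0.6]
gripper_width: 0.0855
```

```bash
cat >> h.py <<'E'
from scipy.spatial.transform import Rotation as Ro
def go(p,yaw,pitch=0):
    """target: tool y = scoop x at yaw (deg), tipped mouth-down by pitch; prints rotvec (rad) & shift (cm) in tool axes"""
    s=readout.state();R=s["orientation"]
    S=Ro.from_euler("ZY",[yaw,-pitch],degrees=True).as_matrix()
    T=np.column_stack([S[:,1],S[:,0],-S[:,2]])
    rv=Ro.from_matrix(R.T@T).as_rotvec(); d=R.T@(np.asarray(p)-s["tcp_pos"])*100
    print("t",round(s["t"],2),"tcp",s["tcp_pos"].round(4),"q",s["q"].round(0),"w",round(s["gripper_width"],4),"F",s["contact_force"].round(1))
    print("rot",rv.round(3),"shift",d.round(2))
E
python3 -c "
from h import *
go([.499,-.21,.30],22.3)"
```

```text
t 0.93 tcp [ 0.1244 -0.5317  0.3197] q [-85.  17.  -2.  72.   0.  10.] w 0.0855 F [-0.3  0.2 -0.6]
rot [ 0.001 -0.014 -0.476] shift [35.27 34.53  2.38]
```

Request:
play_rows(commands=[[[0,0,-0.119],[0,0,0],1],[[0,0,-0.119],[0,0,0],1],[[0,0,-0.119],[0,0,0],1],[[0,0,-0.119],[0,0,0],1],[[0,0,0],[1.2,3.6,0],1],[[0,0,0],[1.2,3.6,0],1],[[0,0,0],[1.2,3.6,0],1],[[0,0,0],[1.2,3.6,0],1],[[0,0,0],[1.2,3.6,0],1],[[0,0,0],[1.2,3.6,0],1]])

```text
t: 1.77
tcp_pos: [0.293, -0.3768, 0.3166]
orientation: [[-0.392, 0.92, -0.005], [0.92, 0.392, 0.021], [0.021, 0.004, -1.0]]
contact_force: [1.3, -0.3, 0.4]
gripper_width: 0.0853
```

```bash
python3 -c "
from h import *
go([.499,-.21,.26],22.3)"
```

```text
t 1.77 tcp [ 0.293  -0.3768  0.3166] q [-61.   9. -12.  69.   0.   6.] w 0.0853 F [ 1.3 -0.3  0.4]
rot [ 0.004 -0.021  0.014] shift [ 7.14 25.47  5.91]
```

Request:
play_rows(commands=[[[0,0,0],[1,3.6,0],1],[[0,0,0],[1,3.6,0],1],[[0,0,0],[1,3.6,0.5],1],[[0,0,0],[1,3.6,0.5],1],[[0,0,0],[1,3.6,0.5],1],[[0,0,0],[1,3.6,1],1],[[0,0,0],[1,3.6,1],1],[[0,-0.02,0.01],[0,1.0,1],1],[[0,0,0],[0,0,0],1],[[0,0,0],[0,0,0],1]])

```text
t: 2.6
tcp_pos: [0.5182, -0.1908, 0.2698]
orientation: [[-0.392, 0.92, 0.001], [0.92, 0.392, 0.005], [0.004, 0.003, -1.0]]
contact_force: [0.7, -0.1, 0.5]
gripper_width: 0.0853
```

```bash
python3 - <<'E'
from h import *
go([.499,-.21,.148],22.3)
c=optics.get_calibration("wrist");im=optics.snapshot("wrist");cv2.imwrite("pics/w1.png",im[:,:,::-1])
S=Ro.from_euler("z",22.3,degrees=True).as_matrix();o=np.array([.499,-.21,0])-S@[.04,0,0]
for X in([.04,0,.172],[.04,.04,.172],[.04,-.04,.172],[-.05,0,.026]):print(X,proj(c,o+S@X).round(0))
E
```

```text
t 2.6 tcp [ 0.5182 -0.1908  0.2698] q [-28.  18.  -8.  64.   0.  39.] w 0.0853 F [ 0.7 -0.1  0.5]
rot [ 0.003 -0.004  0.014] shift [-1.06 -2.55 12.17]
[0.04, 0, 0.172] [222. 215.]
[0.04, 0.04, 0.172] [221. 163.]
[0.04, -0.04, 0.172] [223. 261.]
[-0.05, 0, 0.026] [158. 168.]
```

View pics/w1.png

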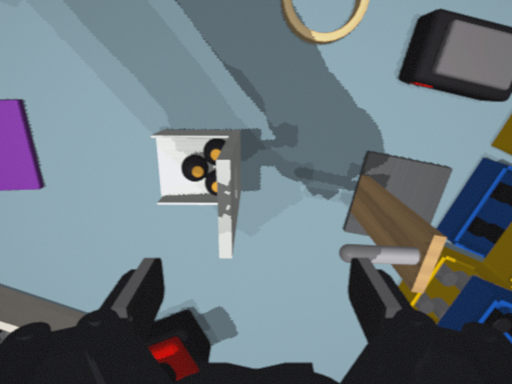

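The wrist view shows the plate top from (222,160) to (225,257). I predicted it about 3 px lower in the image, so the centre is off by about 2 mm. The peg tip is at (343,253). Next I go down.

Request:
play_rows(commands=[[[0,0,0.014],[-0.4,-1.3,0],1],[[0,0,0],[-0.4,-1.3,0.5],1],[[0,0,0],[0,0,2],1],[[0,0,0],[0,0,2],1],[[0,0,0],[0,0,2],1],[[0,0,0],[0,0,2],1],[[0,0,0],[0,0,2],1],[[0,0,0],[0,0,1],1],[[0,0,0],[0,0,0],1],[[0,0,0],[0,0,0],1]])

```text
t: 3.48
tcp_pos: [0.4849, -0.2259, 0.1592]
orientation: [[-0.353, 0.936, 0.005], [0.936, 0.353, -0.003], [-0.004, 0.004, -1.0]]
contact_force: [0.5, -0.3, 0.1]
gripper_width: 0.0854
```

```bash
python3 - <<'E'
from h import *
go([.4985,-.208,.148],22.3)
E
```

```text
t 3.48 tcp [ 0.4849 -0.2259  0.1592] q [-33.  21. -21.  48.   0.  36.] w 0.0854 F [ 0.5 -0.3  0.1]
rot [ 0.004  0.004 -0.029] shift [1.2  1.9  1.12]
```

Request:
play_rows(commands=[[[0,0,-0.02],[0.8,1.3,0],1],[[0,0,0],[0,0,0.7],1],[[0,0,0],[0,0,0],1],[[0,0,0],[0,0,0],1]])

```text
t: 3.82
tcp_pos: [0.4949, -0.2175, 0.1565]
orientation: [[-0.368, 0.93, 0.009], [0.93, 0.368, -0.007], [-0.01, 0.006, -1.0]]
contact_force: [0.6, -0.1, 0.5]
gripper_width: 0.0855
```

```bash
python3 - <<'E'
from h import *
go([.4985,-.208,.148],22.3)
E
```

```text
t 3.82 tcp [ 0.4949 -0.2175  0.1565] q [-32.  21. -20.  47.  -0.  37.] w 0.0855 F [ 0.6 -0.1  0.5]
rot [ 0.006  0.01  -0.013] shift [0.76 0.68 0.85]
```

Request:
play_rows(commands=[[[0.003,0.006,-0.01],[0.7,0.6,0.8],1],[[0,0.005,0],[0.4,0.4,0.6],1],[[0,0,0],[0,0,0.2],1],[[0,0,0],[0,0,0],1]])

```text
t: 4.15
tcp_pos: [0.5009, -0.2035, 0.1404]
orientation: [[-0.377, 0.926, 0.004], [0.926, 0.377, 0.002], [0.0, 0.004, -1.0]]
contact_force: [0.2, -0.1, -0.4]
gripper_width: 0.0852
```

```bash
python3 - <<'E'
from h import *
go([.4985,-.208,.148],22.3)
E
```

```text
t 4.15 tcp [ 0.5009 -0.2035  0.1404] q [-30.  23. -21.  46.   0.  38.] w 0.0852 F [ 0.2 -0.1 -0.4]
rot [ 0.004 -0.    -0.003] shift [-0.33 -0.39 -0.76]
```

Request:
play_rows(commands=[[[0,0,0],[-0.15,-0.15,-0.35],1],[[0,0,0],[-0.1,-0.1,-0.25],1],[[0,0,0],[0,0,0],1],[[0,0,0],[0,0,0],-1],[[0,0,0],[0,0,0],-1],[[0,0,0],[0,0,0],-1],[[0,0,0],[0,0,0],-1],[[0,0,0],[0,0,0],-1],[[0,0,0],[0,0,0],-1],[[0,0,0],[0,0,0],-1]], squeeze=100)

```text
t: 4.98
tcp_pos: [0.4995, -0.2075, 0.1474]
orientation: [[-0.377, 0.926, 0.004], [0.926, 0.377, 0.001], [-0.0, 0.004, -1.0]]
contact_force: [1.0, 0.5, 1.7]
gripper_width: 0.0085
```

```bash
python3 - <<'E'
from h import *
go([.4985,-.208,.148],22.3)
E
```

```text
t 4.98 tcp [ 0.4995 -0.2075  0.1474] q [-30.  22. -21.  47.   0.  37.] w 0.0085 F [1.  0.5 1.7]
rot [ 0.004  0.001 -0.003] shift [-0.01 -0.11 -0.06]
```

Gripped. Next I lift gently.

Request:
play_rows(commands=[[[0,0,0],[0,0,-0.5],-1],[[0,0,0],[0,0,-1],-1],[[0,0,0],[0,0,-1.5],-1],[[0,0,0],[0,0,-1.5],-1],[[0,0,0],[0,0,-1.5],-1],[[0,0,0],[0,0,-1],-1],[[0,0,0],[0,0,-1],-1],[[0,0,0],[0,0,-0.5],-1],[[0,0,0],[0,0,0],-1],[[0,0,0],[0,0,0],-1]])

```text
t: 5.82
tcp_pos: [0.4957, -0.205, 0.2367]
orientation: [[-0.376, 0.926, -0.004], [0.926, 0.376, 0.007], [0.008, -0.001, -1.0]]
contact_force: [-0.3, -0.1, -3.6]
gripper_width: 0.0083
```

```bash
python3 - <<'E'
from h import *
go([.505,.2385,.25],22.3)
im=optics.snapshot("side");cv2.imwrite("pics/s2.png",cv2.resize(im[100:220,130:330,::-1],(800,480),interpolation=cv2.INTER_CUBIC))
E
```

```text
t 5.82 tcp [ 0.4957 -0.205   0.2367] q [-30.  18. -13.  59.   0.  37.] w 0.0083 F [-0.3 -0.1 -3.6]
rot [-0.001 -0.008 -0.003] shift [40.75 17.55 -1.01]
```

View pics/s2.png

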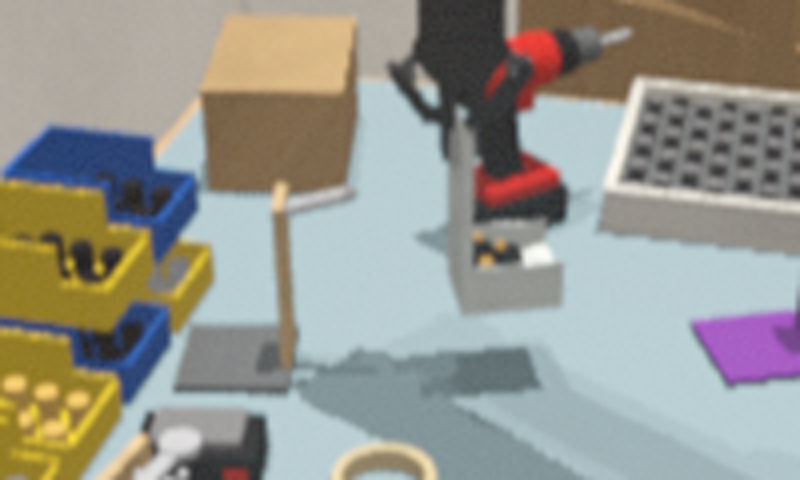

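The scoop is lifted and level with the knobs inside; the load is 3.6 N. I carry it over to the tray.

Request:
play_rows(commands=[[[0,0,0],[1,0.4,-0.3],-1],[[0,0,0],[1.8,0.8,-0.3],-1],[[0,0,0],[2.6,1.1,-0.3],-1],[[0,0,0],[2.6,1.1,0],-1],[[0,0,0],[2.6,1.1,0],-1],[[0,0,0],[2.6,1.1,0],-1],[[0,0,0],[2.6,1.1,0],-1],[[0,0,0],[2.6,1.1,0],-1],[[0,0,0],[2.6,1.1,0],-1],[[0,0,0],[2.6,1.1,0],-1]])

```text
t: 6.7
tcp_pos: [0.4948, 0.0634, 0.2428]
orientation: [[-0.367, 0.93, -0.016], [0.93, 0.367, 0.012], [0.017, -0.01, -1.0]]
contact_force: [0.6, -0.5, -3.3]
gripper_width: 0.009
```

```bash
python3 - <<'E'
from h import *
go([.505,.2385,.25],22.3)
E
```

```text
t 6.7 tcp [0.4948 0.0634 0.2428] q [ -2.  14. -18.  59.   1.  67.] w 0.009 F [ 0.6 -0.5 -3.3]
rot [-0.01  -0.017 -0.014] shift [15.92  7.37 -0.52]
```

Request:
play_rows(commands=[[[0,-0.01,0],[2.6,1.2,0],-1],[[0,-0.01,0],[2.6,1.2,0],-1],[[0,0,-0.005],[2.4,1.1,0],-1],[[0,0,0],[2,1,0],-1],[[0,0,0],[1.5,0.8,0],-1],[[0,0,0],[1,0.5,0],-1],[[0,0,0],[0.5,0.3,0],-1],[[0,0,0],[0,0,0],-1],[[0,0,0],[0,0,0],-1]])

```text
t: 7.45
tcp_pos: [0.4957, 0.22, 0.2384]
orientation: [[-0.383, 0.924, -0.019], [0.924, 0.382, -0.006], [0.002, -0.02, -1.0]]
contact_force: [-0.7, 0.2, -3.0]
gripper_width: 0.0087
```

```bash
python3 - <<'E'
from h import *
go([.505,.2385,.215],22.3)
im=optics.snapshot("top");cv2.imwrite("pics/t3.png",cv2.resize(im[130:230,150:283,::-1],(798,600),interpolation=cv2.INTER_CUBIC))
E
```

```text
t 7.45 tcp [0.4957 0.22   0.2384] q [ 16.  19. -11.  61.  -0.  84.] w 0.0087 F [-0.7  0.2 -3. ]
rot [-0.02  -0.002  0.003] shift [1.35 1.61 2.31]
```

Request:
play_rows(commands=[[[0,0,0],[0.5,0.6,0.7],-1],[[0,0,0],[0.5,0.6,0.8],-1],[[0,0,0],[0.2,0.2,0.4],-1],[[0,0,0],[0,0,0],-1],[[0,0,0],[0,0,0],-1]])

```text
t: 7.92
tcp_pos: [0.5052, 0.2342, 0.2166]
orientation: [[-0.376, 0.926, -0.02], [0.926, 0.376, -0.007], [0.001, -0.021, -1.0]]
contact_force: [-0.1, -0.7, -3.7]
gripper_width: 0.0088
```

```bash
python3 - <<'E'
from h import *
go([.505,.2385,.215],22.3); go([.505,.2385,.215],22.3,20)
E
```

```text
t 7.92 tcp [0.5052 0.2342 0.2166] q [ 17.  21. -11.  59.  -0.  85.] w 0.0088 F [-0.1 -0.7 -3.7]
rot [-0.021 -0.001 -0.003] shift [0.41 0.15 0.16]
t 7.92 tcp [0.5052 0.2342 0.2166] q [ 17.  21. -11.  59.  -0.  85.] w 0.0088 F [-0.1 -0.7 -3.7]
rot [-0.37  -0.001 -0.003] shift [0.41 0.15 0.16]
```

Request:
play_rows(commands=[[[-0.1,0,0],[0.1,0,0],-1],[[-0.1,0,0],[0.1,0,0],-1],[[-0.1,0,0],[0,0,0],-1],[[-0.08,0,0],[0,-0.5,-0.2],-1],[[-0.08,0,0],[0,-0.7,-0.4],-1],[[-0.08,0,0],[0,-0.7,-0.4],-1],[[-0.06,0,0],[0,-0.5,-0.4],-1],[[-0.05,0,0],[0,-0.3,-0.2],-1],[[0,0,0],[0,0,0],-1],[[0,0,0],[0,0,0],-1]])

```text
t: 8.75
tcp_pos: [0.469, 0.2195, 0.214]
orientation: [[-0.372, 0.743, 0.556], [0.928, 0.298, 0.223], [0.0, 0.599, -0.801]]
contact_force: [0.0, 0.6, -2.3]
gripper_width: 0.0088
```

```bash
python3 - <<'E'
from h import *
go([.460,.22,.198],22.3,45)
im=optics.snapshot("side");cv2.imwrite("pics/s4.png",cv2.resize(im[150:330,120:360,::-1],(800,600),interpolation=cv2.INTER_CUBIC))
E
```

```text
t 8.75 tcp [0.469  0.2195 0.214 ] q [ 14.  -4. -56.   1.   4.  84.] w 0.0088 F [ 0.   0.6 -2.3]
rot [-0.143  0.005 -0.006] shift [ 0.38 -1.61  0.79]
```

View pics/s4.png

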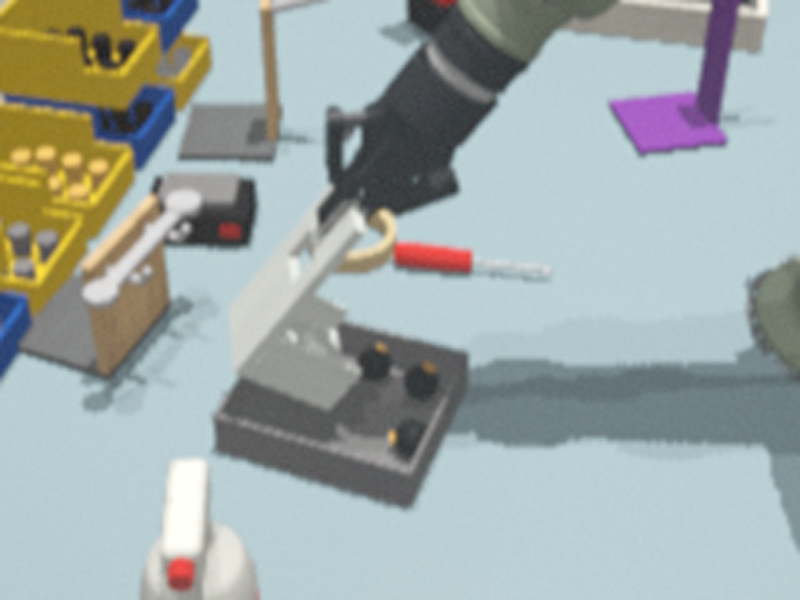

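All three knobs lie in the tray, at (375,362), (420,380) and (407,438) in the crop. I lift and level the empty scoop.

Request:
play_rows(commands=[[[0,0,0],[0,0.6,-0.8],-1],[[0,0,0],[0,1,-1.3],-1],[[0,0,0],[0,1,-1.3],-1],[[0.05,0,0],[0,1,-1.3],-1],[[0.1,0,0],[0,0.3,-0.5],-1],[[0.1,0,0],[0,0,0],-1],[[0.1,0,0],[0,0,0],-1],[[0.1,0,0],[0,0,0],-1],[[0.05,0,0],[0,0,0],-1],[[0,0,0],[0,0,0],-1]])

```text
t: 9.63
tcp_pos: [0.4786, 0.2218, 0.2909]
orientation: [[-0.371, 0.922, 0.108], [0.929, 0.369, 0.041], [-0.002, 0.116, -0.993]]
contact_force: [0.5, 0.5, -2.8]
gripper_width: 0.0088
```

```bash
python3 - <<'E'
from h import *
go([.52,-.215,.30],11)
E
```

```text
t 9.63 tcp [0.4786 0.2218 0.2909] q [ 17.  10. -16.  58.   1.  85.] w 0.0088 F [ 0.5  0.5 -2.8]
rot [ 0.116 -0.009  0.188] shift [-42.1  -12.18  -2.26]
```

Request:
play_rows(commands=[[[0.06,0,0.03],[-1.5,-0.4,0],-1],[[0.03,0,0.03],[-2.8,-0.8,0],-1],[[0,0,0.03],[-3.3,-0.9,0],-1],[[0,0,0.03],[-3.3,-0.9,0],-1],[[0,0,0.03],[-3.3,-0.9,0],-1],[[0,0,0.02],[-3.3,-0.7,0],-1],[[0,0,0],[-3.3,-0.7,0],-1],[[0,0,0],[-3.3,-0.7,0],-1],[[0,0,0],[-3.3,-0.7,0],-1],[[0,0,0],[-3.3,-0.7,0],-1]])

```text
t: 10.47
tcp_pos: [0.498, -0.0996, 0.2907]
orientation: [[-0.216, 0.975, 0.044], [0.976, 0.215, 0.013], [0.003, 0.046, -0.999]]
contact_force: [-0.2, 0.8, -2.7]
gripper_width: 0.0093
```

```bash
python3 - <<'E'
from h import *
go([.52,-.213,.30],11)
E
```

```text
t 10.47 tcp [ 0.498  -0.0996  0.2907] q [-21.  11. -14.  63.   2.  57.] w 0.0093 F [-0.2  0.8 -2.7]
rot [ 0.046 -0.003  0.025] shift [-11.54  -0.25  -0.98]
```

Request:
play_rows(commands=[[[0.02,0,0.01],[-2.5,0,0],-1],[[0.02,0,0.01],[-2,0,0],-1],[[0.01,0,0.01],[-1.5,0,0],-1],[[0,0,0],[-1,0,0],-1],[[0,0,0],[-0.5,0,0],-1],[[0,0,0],[0,0,0],-1],[[0,0,0],[0,0,0],-1],[[0,0,0],[0,0,0],-1]])

```text
t: 11.13
tcp_pos: [0.5163, -0.1854, 0.293]
orientation: [[-0.176, 0.984, 0.006], [0.984, 0.176, -0.005], [-0.006, 0.006, -1.0]]
contact_force: [0.3, -0.3, -2.5]
gripper_width: 0.009
```

```bash
python3 - <<'E'
from h import *
go([.52,-.213,.30],11)
c=optics.get_calibration("wrist");im=optics.snapshot("wrist")[:,:,::-1].copy()
S=Ro.from_euler("z",11,degrees=True).as_matrix();o=np.array([.656,-.186,0])
for n,X in dict(tip=[-.067,0,.189],bL=[0,.025,.183],bR=[0,-.025,.183]).items():print(n,proj(c,o+S@X).round(0))
print(c["R"].tolist(),c["t"].tolist(),c["K"].tolist())
t=optics.snapshot("top")[100:190,270:350,::-1]
cv2.imwrite("pics/w5.png",np.hstack([cv2.resize(im,(448,336)),cv2.resize(t,(299,336),interpolation=cv2.INTER_CUBIC)]))
E
```

```text
t 11.13 tcp [ 0.5163 -0.1854  0.293 ] q [-27.  17.  -6.  66.  -0.  52.] w 0.009 F [ 0.3 -0.3 -2.5]
rot [ 0.006  0.006 -0.015] shift [-2.79 -0.12 -0.68]
tip [344. 229.]
bL [429. 196.]
bR [419. 252.]
[[0.9842288896176586, 0.17678156122787597, 0.006463161132539785], [0.16502362027817957, -0.9307013630501622, 0.32643862756550984], [0.06372360310178359, -0.32022375368858125, -0.9451963023527553]] [-0.47715564702237584, -0.31650585356457056, 0.33549038158069705] [[324.07487326787725, 0.0, 255.8604725141765], [0.0, 324.07487326787725, 194.4998324419793], [0.0, 0.0, 1.0]]
```

View pics/w5.png

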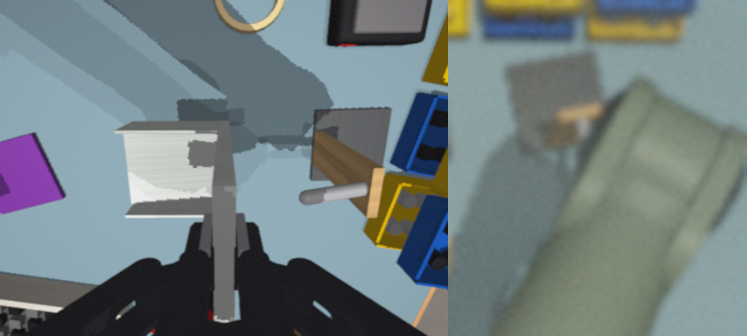

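```bash
python3 - <<'E'
from h import *
im=optics.snapshot("wrist")[:,:,::-1];cv2.imwrite("pics/w6raw.png",im)
cv2.imwrite("pics/w6.png",cv2.resize(im[170:260,330:450],None,fx=6,fy=6,interpolation=cv2.INTER_CUBIC))
E
```

```text
(no output)
```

View pics/w6.png

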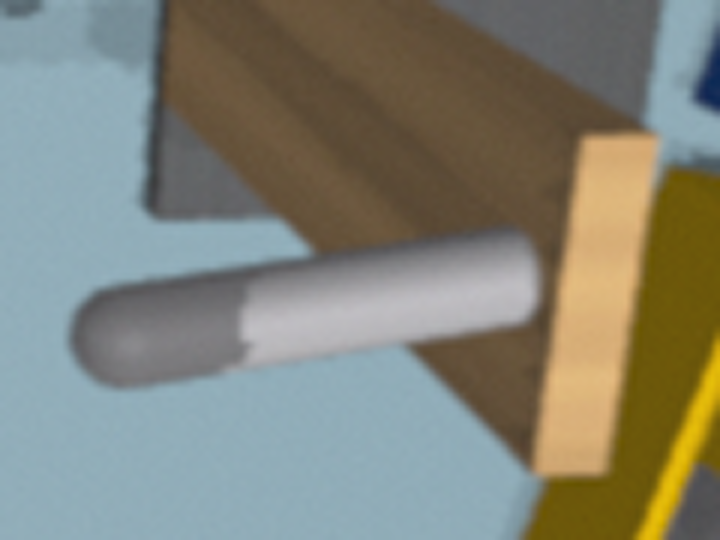

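```bash
python3 - <<'E'
from h import *
c=optics.get_calibration("wrist")
f=lambda x,y,z:ray(c,(x/6+330-.4,y/6+170-.4),z)
a=f(580,135,.183);b=f(537,473,.183);a2=f(657,135,.183);b2=f(607,473,.183)
t=f(122,337,.187);r=f(520,277,.171)
ang=lambda v:np.degrees(np.arctan2(v[1],v[0])).round(2)
print(a.round(4),b.round(4),np.linalg.norm(a-b),"yaw",ang(a-b)-90,ang(a2-b2)-90,"mid",((a+b)/2).round(4))
print(t.round(4),r.round(4),"peg yaw",ang(r-t),np.linalg.norm((r-t)[:2]))
E
```

```text
[ 0.6482 -0.1587  0.183 ] [ 0.6595 -0.2072  0.183 ] 0.04978771301349482 yaw 13.14 12.760000000000005 mid [ 0.6539 -0.183   0.183 ]
[ 0.5952 -0.1957  0.187 ] [ 0.6545 -0.1832  0.171 ] peg yaw 11.89 0.06060865622941504
```

The board's width comes out at 49.8 mm and the peg's run is right. The stand yaw is ~12.5° and the face centre is (0.654,-0.183). I line up in front of the peg.

```bash
cat >> h.py <<'E'
def peg(d,z):
    p=np.array([.6542,-.183,0])-d*np.array([.976,.216,0])+[0,0,z]; go(p,12.5)
    s=readout.state();v=(s["tcp_pos"]-[.6542,-.183,0])
    print("d %.4f lat %.4f z %.4f zpeg %.4f"%(-v[:2]@[.976,.216],v[:2]@[-.216,.976],v[2],.2134-.287*(v[:2]@[.976,.216])))
E
python3 -c "
from h import *
peg(.115,.236)"
```

```text
t 11.28 tcp [ 0.5162 -0.1852  0.2932] q [-27.  17.  -6.  67.  -0.  52.] w 0.0088 F [-0.2 -0.1 -3.2]
rot [ 0.005  0.006 -0.041] shift [-2.65  2.1   5.74]
d 0.1351 lat 0.0277 z 0.2932 zpeg 0.2522
```

Request:
play_rows(commands=[[[0,0,-0.015],[-0.8,0.5,1],-1],[[0,0.005,-0.01],[-0.8,0.5,1.2],-1],[[0,0,-0.005],[-0.4,0.4,1.2],-1],[[0,0,0],[0,0,0.7],-1],[[0,0,0],[0,0,0.3],-1],[[0,0,0],[0,0,0],-1],[[0,0,0],[0,0,0],-1]])

```text
t: 11.87
tcp_pos: [0.5361, -0.2027, 0.2433]
orientation: [[-0.213, 0.977, 0.004], [0.977, 0.213, 0.002], [0.001, 0.004, -1.0]]
contact_force: [-0.3, -0.6, -2.7]
gripper_width: 0.0091
```

```bash
python3 -c "
from h import *
peg(.115,.236)"
```

```text
t 11.87 tcp [ 0.5361 -0.2027  0.2433] q [-28.  21.  -8.  61.   0.  50.] w 0.0091 F [-0.3 -0.6 -2.7]
rot [ 0.004 -0.001 -0.004] shift [-0.63  0.46  0.73]
d 0.1195 lat 0.0063 z 0.2433 zpeg 0.2477
```

Request:
play_rows(commands=[[[0,0,0],[-0.3,0,0.4],-1],[[0,0,0],[-0.2,0,0.25],-1],[[0,0,0],[0,0,0],-1],[[0,0,0],[0,0,0],-1]])

```text
t: 12.2
tcp_pos: [0.5374, -0.2081, 0.2371]
orientation: [[-0.213, 0.977, 0.005], [0.977, 0.213, 0.001], [0.0, 0.005, -1.0]]
contact_force: [0.3, -0.1, -2.5]
gripper_width: 0.0089
```

```bash
python3 -c "
from h import *
peg(.06,.232)
im=optics.snapshot('side');c=optics.get_calibration('side');print(proj(c,[.589,-.197,.189]))
cv2.imwrite('pics/s7.png',cv2.resize(im[130:190,170:250,::-1],(800,600),interpolation=cv2.INTER_CUBIC))"
```

```text
t 12.2 tcp [ 0.5374 -0.2081  0.2371] q [-29.  21.  -8.  61.   0.  49.] w 0.0089 F [ 0.3 -0.1 -2.5]
rot [ 0.005 -0.    -0.004] shift [-0.05  5.95  0.54]
d 0.1194 lat 0.0007 z 0.2371 zpeg 0.2477
[219.1762841  147.11987298]
```

View pics/s7.png

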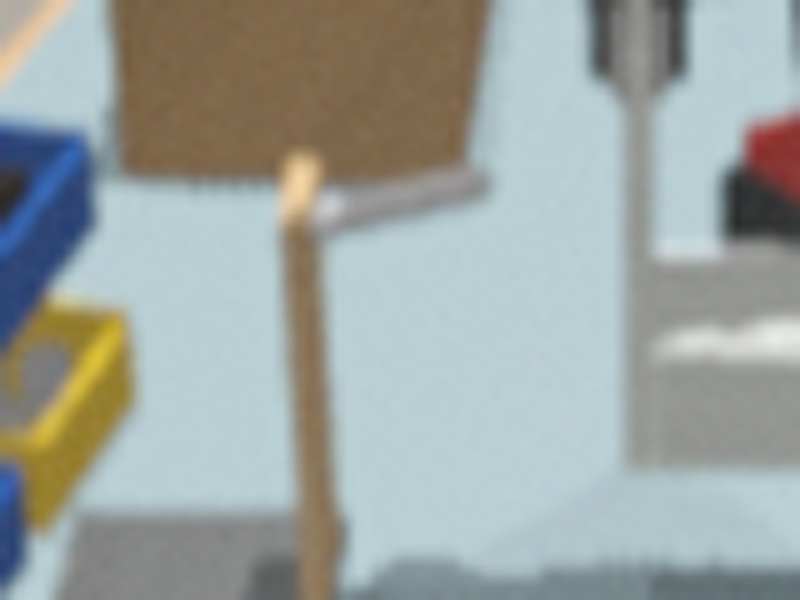

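The peg tip at (485,180) matches the prediction within about 1 mm, and the hole is level with it. I thread gently and watch the force.

Request:
play_rows(commands=[[[0,0,0],[0,0.8,0],-1],[[0,0,0],[0,1,0],-1],[[0,0,0],[0,1,0.1],-1],[[0,0,0],[0,0.8,0.1],-1],[[0,0,0],[0,0.5,0.1],-1],[[0,0,0],[0,0,0],-1],[[0,0,0],[0,0,0],-1]])

```text
t: 12.83
tcp_pos: [0.5837, -0.198, 0.235]
orientation: [[-0.214, 0.977, 0.008], [0.977, 0.214, 0.0], [-0.001, 0.008, -1.0]]
contact_force: [1.2, 0.2, -3.3]
gripper_width: 0.0087
```

```bash
python3 -c "
from h import *
peg(.04,.225)"
```

```text
t 12.83 tcp [ 0.5837 -0.198   0.235 ] q [-26.  26.  -2.  62.   0.  52.] w 0.0087 F [ 1.2  0.2 -3.3]
rot [ 0.008  0.001 -0.002] shift [-0.05  3.2   1.03]
d 0.0720 lat 0.0006 z 0.2350 zpeg 0.2341
```

Request:
play_rows(commands=[[[0.004,0,0],[0,0.8,0.15],-1],[[0,0,0],[0,1,0.3],-1],[[0,0,0],[0,1,0.3],-1],[[0,0,0],[0,0.8,0.3],-1],[[0,0,0],[0,0.5,0.2],-1],[[0,0,0],[0,0,0],-1],[[0,0,0],[0,0,0],-1]])

```text
t: 13.42
tcp_pos: [0.6281, -0.1878, 0.2201]
orientation: [[-0.215, 0.977, 0.002], [0.977, 0.215, -0.0], [-0.001, 0.002, -1.0]]
contact_force: [-0.0, 0.8, -2.0]
gripper_width: 0.0089
```

```bash
python3 -c "
from h import *
peg(.006,.2151)"
```

```text
t 13.42 tcp [ 0.6281 -0.1878  0.2201] q [-23.  31.   4.  64.   0.  54.] w 0.0089 F [-0.   0.8 -2. ]
rot [ 0.002  0.001 -0.002] shift [-0.09  2.06  0.5 ]
d 0.0266 lat 0.0009 z 0.2201 zpeg 0.2210
```

No contact so far. The last stretch takes the plate to the board.

Request:
play_rows(commands=[[[0,0,0],[0,0.6,0.1],-1],[[0,0,0],[0,0.6,0.15],-1],[[0,0,0],[0,0.4,0.15],-1],[[0,0,0],[0,0,0],-1],[[0,0,0],[0,0,0],-1]])

```text
t: 13.83
tcp_pos: [0.6448, -0.1843, 0.2158]
orientation: [[-0.214, 0.977, 0.002], [0.977, 0.214, 0.0], [-0.0, 0.002, -1.0]]
contact_force: [0.2, -0.2, -2.3]
gripper_width: 0.0087
```

```bash
python3 -c "
from h import *
peg(.006,.2051)"
```

```text
t 13.83 tcp [ 0.6448 -0.1843  0.2158] q [-22.  33.   7.  64.   0.  55.] w 0.0087 F [ 0.2 -0.2 -2.3]
rot [ 0.002  0.    -0.002] shift [-0.08  0.34  1.07]
d 0.0094 lat 0.0008 z 0.2158 zpeg 0.2161
```

Request:
play_rows(commands=[[[0,0,0],[0,0.2,0.2],-1],[[0,0,0],[0,0.1,0.3],-1],[[0,0,0],[0,0,0.2],-1],[[0,0,0],[0,0,0],-1],[[0,0,0],[0,0,0],-1]])

```text
t: 14.25
tcp_pos: [0.6476, -0.1837, 0.2082]
orientation: [[-0.214, 0.977, 0.002], [0.977, 0.214, -0.0], [-0.0, 0.001, -1.0]]
contact_force: [-0.1, 1.1, -2.6]
gripper_width: 0.0087
```

```bash
python3 -c "
from h import *
peg(.005,.2044)"
```

```text
t 14.25 tcp [ 0.6476 -0.1837  0.2082] q [-22.  33.   7.  64.   0.  56.] w 0.0087 F [-0.1  1.1 -2.6]
rot [ 0.001  0.    -0.003] shift [-0.07  0.16  0.38]
d 0.0066 lat 0.0007 z 0.2082 zpeg 0.2153
```

Request:
play_rows(commands=[[[0,0,0],[0,0.1,0.15],-1],[[0,0,0],[0,0.1,0.15],-1],[[0,0,0],[0,0.1,0.1],-1],[[0,0,0],[0,0,0],-1],[[0,0,0],[0,0,0],-1]])

```text
t: 14.67
tcp_pos: [0.649, -0.1837, 0.2072]
orientation: [[-0.212, 0.977, 0.0], [0.977, 0.212, -0.002], [-0.002, -0.0, -1.0]]
contact_force: [-0.2, 0.4, -1.6]
gripper_width: 0.0088
```

```bash
python3 -c "
from h import *
peg(.005,.2044)
im=optics.snapshot('side')
cv2.imwrite('pics/s8.png',cv2.resize(im[120:195,160:260,::-1],(800,600),interpolation=cv2.INTER_CUBIC))"
```

```text
t 14.67 tcp [ 0.649  -0.1837  0.2072] q [-22.  33.   7.  64.  -0.  56.] w 0.0088 F [-0.2  0.4 -1.6]
rot [-0.     0.002 -0.005] shift [-0.04  0.02  0.28]
d 0.0052 lat 0.0004 z 0.2072 zpeg 0.2149
```

View pics/s8.png

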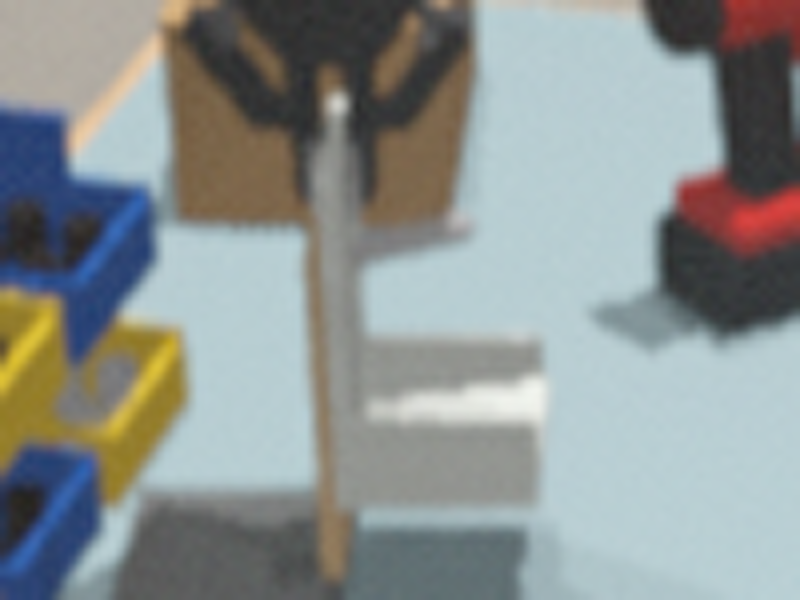

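The scoop is on the peg with its plate at the board, and part of its weight is already carried. I seat it a little further.

Request:
play_rows(commands=[[[0,0,0],[0,0,0.2],-1],[[0,0,0],[0,0,0.25],-1],[[0,0,0],[0,0,0.2],-1],[[0,0,0],[0,0,0],-1]])

```text
t: 15.05
tcp_pos: [0.6489, -0.1836, 0.2071]
orientation: [[-0.212, 0.977, 0.004], [0.977, 0.212, -0.004], [-0.005, 0.003, -1.0]]
contact_force: [-1.5, -0.7, -3.4]
gripper_width: 0.0088
```

```bash
python3 -c "
from h import *
peg(.005,.2044)"
```

```text
t 15.05 tcp [ 0.6489 -0.1836  0.2071] q [-22.  33.   7.  63.  -0.  56.] w 0.0088 F [-1.5 -0.7 -3.4]
rot [ 0.003  0.005 -0.005] shift [-0.05  0.03  0.27]
d 0.0053 lat 0.0005 z 0.2071 zpeg 0.2149
```

Request:
play_rows(commands=[[[0,0,0],[0,0,0],-0.6],[[0,0,0],[0,0,0],-0.5],[[0,0,0],[0,0,0],-0.4],[[0,0,0],[0,0,0],-0.3],[[0,0,0],[0,0,0],-0.3],[[0,0,0],[0,0,0],-0.3]])

```text
t: 15.55
tcp_pos: [0.6512, -0.1842, 0.2075]
orientation: [[-0.212, 0.977, 0.009], [0.977, 0.212, -0.005], [-0.007, 0.007, -1.0]]
contact_force: [-0.0, 0.5, -0.1]
gripper_width: 0.03
```

```bash
python3 -c "
from h import *
peg(.005,.2044)
im=optics.snapshot('side')
cv2.imwrite('pics/s9.png',cv2.resize(im[120:195,160:260,::-1],(800,600),interpolation=cv2.INTER_CUBIC))"
```

```text
t 15.55 tcp [ 0.6512 -0.1842  0.2075] q [-22.  33.   7.  63.  -0.  56.] w 0.03 F [-0.   0.5 -0.1]
rot [ 0.007  0.007 -0.004] shift [ 0.05 -0.18  0.3 ]
d 0.0032 lat -0.0005 z 0.2075 zpeg 0.2143
```

View pics/s9.png

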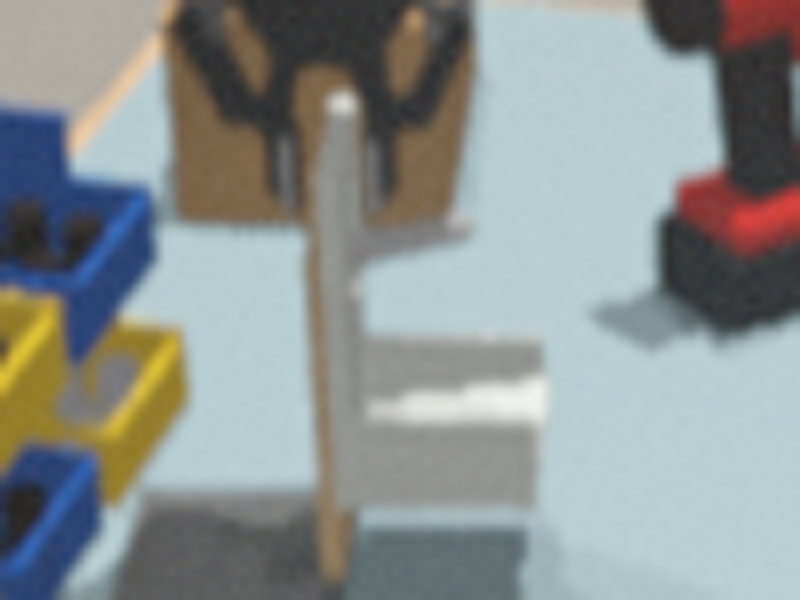

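The scoop hangs free: force is ~0 and the fingers are open on both sides of the plate. I withdraw straight up.

Request:
play_rows(commands=[[[0,0,0],[0,0,-0.6],-0.3],[[0,0,0],[0,0,-1.2],-0.3],[[0,0,0],[0,0,-1.5],-0.3],[[0,0,0],[0,0,-1.8],-0.3],[[0,0,0],[0,0,-1.8],-0.3],[[0,0,0],[0,-1,-1],-0.3],[[0,0,0],[0,-2,0],-0.3],[[0,0,0],[0,-2,0],-0.3],[[0,0,0],[0,0,0],-0.3],[[0,0,0],[0,0,0],-0.3]])

```text
t: 16.43
tcp_pos: [0.5981, -0.1948, 0.2914]
orientation: [[-0.213, 0.977, 0.008], [0.977, 0.213, -0.006], [-0.007, 0.007, -1.0]]
contact_force: [0.4, -0.3, 0.2]
gripper_width: 0.0304
```

```bash
python3 -c "
from h import *
peg(.005,.2044)
im=optics.snapshot('side')
cv2.imwrite('pics/s10.png',cv2.resize(im[110:320,120:400,::-1],(800,600),interpolation=cv2.INTER_CUBIC))"
```

```text
t 16.43 tcp [ 0.5981 -0.1948  0.2914] q [-25.  26.   6.  70.  -0.  53.] w 0.0304 F [ 0.4 -0.3  0.2]
rot [ 0.007  0.007 -0.003] shift [0.02 5.18 8.73]
d 0.0573 lat 0.0006 z 0.2914 zpeg 0.2299
```

View pics/s10.png

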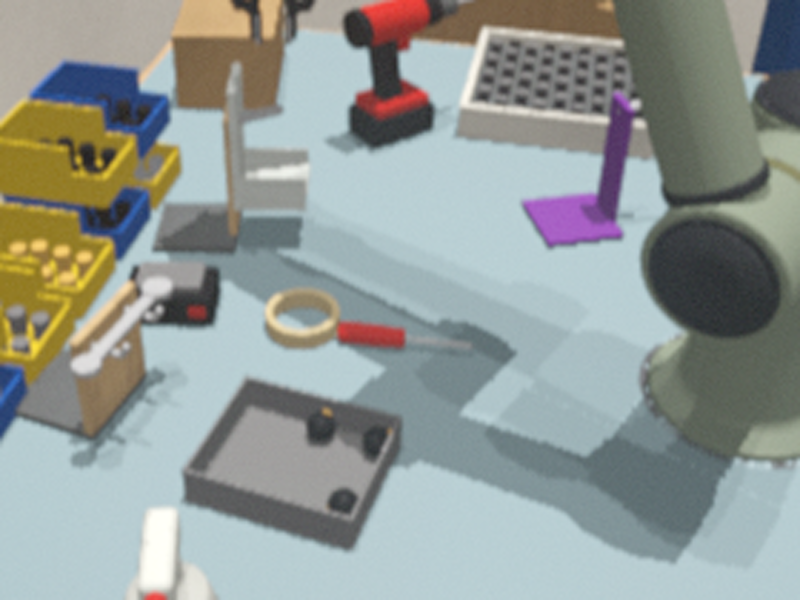

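The scoop hangs upright on the peg against the board. All three knobs are in the tray and the bystanders have not moved. The gripper is clear of everything. I hand in.

```bash
python3 -c "
from cell import manip
print(manip.sign_off())"
```

```text
the job is handed in; nothing more can be done
None
```

The job is done and handed in at about 16.5 s on the robot's clock. I tipped all three knobs into the kit tray, then threaded the empty scoop onto the plywood peg stand (not the purple one), let go and backed away.

- **Last side picture:** three knobs lie in the tray. The scoop hangs upright with its plate against the board and its mouth away from it. The tape roll, battery, screwdriver and drill look undisturbed. The spray bottle is only partly in that picture; I never went near it.
- **Forces:** the reading at the wrist was about 0 N after release and after backing away. No reading between moves passed about 4 N.
- **Disagreements:**
  - **Seating height:** the scoop stopped with the tool about 3 mm higher than I had worked out (0.207 m against 0.204 m). It would not go lower when pressed, and it stayed hanging once released.
  - **Seating force:** the force reading at that point (-3.4 N) did not show the upward push I expected from contact with the peg.

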